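Set the length stop of the slicing guide to the round mark

ROBOT

A 6-joint arm with a two-finger parallel gripper is mounted at the origin on a cart in front of the work surface, level with it; the furniture and walls round the work are solid. World frame = base frame: x ahead of the robot, y to its left, z up, the work surface at z = 0. Lengths are in mm, angles in rad, forces in N, time in s.
With the tool pointing down it reaches from about 350 to 775 mm from the base axis. Payload 7.3 kg.
Tool frame: the origin (TCP) lies at the very end of the fingers, on their centre line; the grasp point (between the pads) lies 19 mm behind it (bot.grip_point_offset is the distance from the TCP to the grasp point, in mm); z points along the fingers, y is the line along which they close (so a half turn about z gives the same grasp; the last joint's range is limited). The gripper opens to 92 mm and grips with 3 to 60 N. Pads are 19 mm wide; open, the fingers measure 130 mm over their backs; the gripper's body (75 mm by 190 mm) begins 47 mm behind the grasp point.
Start: joints at [1.162, 0.342, 1.524, -0, 1.275, -0.146], TCP at [136.372, 506.999, 226.741] pointing down, gripper open.
Joint ranges: [-2.53, 2.53], [-0.77, 2.02], [0.04, 2.7], [-1, 4.14], [0.28, 2.66], [-3.11, 3.11]. Speed limits (rad/s): [2.57, 2.57, 3.14, 3.14, 3.14, 3.14].

INTERFACE

Orientations are given as [roll, pitch, yaw] about the fixed x, y, z axes, in that order (R = Rz(yaw) Ry(pitch) Rx(roll)).
In Python, from plant import bot gives the robot as it stands. The module is installed in compiled form; this text tells all that it offers.
- The arm moves only by the shell command python3 -m jog 'ROWS' [OPENING]. ROWS is JSON, a list of rows, each a list of 6 numbers: the shift along the tool's x, y, z in mm, then the turn, a rotation vector about the tool's x, y, z in rad. In form: [[dx, dy, dz, rx, ry, rz], ...]. A call has 1 to 12 rows; each row shifts and turns the commanded pose from where the row before left it, along the tool's axes as they then stand; what a row does not reach is not made up. A row lasts 1/10 s, in which the tool goes at most 50 mm and 8.59 degrees, less where a joint would pass 70% of its speed; a pose out of reach is approached as far as the arm can. A call with a gripper value outside its range is refused whole. OPENING is the opening in per cent of the stroke, from 0 (shut) to 100 (fully open), set as the call begins (- or left out, the last holds). The fingers move at their own pace and stop on an object; the grip force is fixed at half the most. Time passes only in rows, so rows that do not move let the fingers close. It gives the time, the measured TCP pose, the force, the opening and the grip force at its end, in the units of the state.
- bot.get_obs(): the state, without advancing time (a new reading comes with each control period).
- bot.capture(name): name is "scene" or "top"; returns the picture (400x640x3 uint8, red, green, blue); there is no depth.
- bot.camera_model(name): a dict with "fx", "fy", "cx", "cy" (pixels), "position" and "orientation" of the camera in the world. Camera axes: x right, y down, z forward; pixel columns grow to the right and rows downward; lengths in mm; the calibration is good to about 2 mm. A picture is of the moment at which its call begins. camera_model takes no time and is no camera call.
- bot.close_job(): hands the job in; it is judged then, once.
Trained networks look in the newest picture that a camera, given by its name, has taken for a name from the list of things; names that differ only in an ending like _2 or _b are one class to them, and where a whole thing is asked for, a point or a joint stands for the part that bears it (a point fixed in the world has none). Each returns a list of dicts, best first, with "p" (0 to 1); they miss things now and then, are a little off and sometimes report something else, mostly with a low value. They report only what shows in the picture. A call takes as long as a camera call.
- bot.outline_of(target, camera): "mask" (400x640 bool, what is visible of it) and "pixel" ([column, row] in pixels, amid what is visible of it).
The state is a dict: "time": time; "joint_positions": joint angles; "dq": joint speeds; "tau": joint torques, N m; "tool_pos": TCP position; "tcp_rot": TCP orientation; "contact_force": force on the tool from outside, world axes, zero at the start; "moment": the same for the moment, N m; "grip_width": finger opening in mm; "finger_force": force on a finger pad.
Only numpy, scipy, OpenCV 4.12 (cv2) and the standard library are available. Lean on these libraries where they do the work, as an engineer would, in place of code of your own. Each camera call takes 0.05 s, during which the arm holds its last target. There are 200 camera calls.

TASK

The slicing guide in front of the cutting board has a stop that slides along a steel bar. Take the stop by its black post, slide it along the bar until its middle is in line with the round mark on the wooden base (not the narrow strip mark), bring it to rest there, and only then let go and move clear.

Things in the scene. Friction and masses are not known exactly. Their poses are not given: they have to be found in the camera images.
- stop_post (a point): Centre of the upright black square post (24 x 24 mm, 45 mm tall, sides parallel and square to the bar) on the middle of the sliding stop, an aluminium 36 mm cube on a horizontal bar. The post stands from the cube's top, 73 mm above the worktop, to 118 mm; this point is 95.5 mm up. y axis along the bar, z up. Any two opposite sides may be gripped; no part of the guide but the post is above 73 mm.
- stop (a joint): Position of the stop along the bar, m: 0 in the middle, growing towards the guide's +y end (the robot's left); end blocks limit it to 0.112 either way. It cannot turn, needs about 2 N to slide and stays where it is left. A small pointer in front of the cube and a thin blade behind it, over the board, lie in its middle plane.
- mark_round: The mark to be used: a dark steel disc 24 mm across, 3 mm thick, lying on the guide's wooden base, left or right of the bar's middle. Origin at the middle of its underside (16 mm above the worktop), 51 mm from the bar's axis to the robot's side, measured square to the bar. y axis parallel to the bar.
- mark_strip: Another mark, not to be used: a narrow dark steel strip 24 x 6 mm, 3 mm thick, lying square to the bar on the other half of the same base. Origin at the middle of its underside, axes as for the round mark.
- guide: The slicing guide, fixed: a wooden base 110 x 300 x 16 mm with an upright wooden block at either end (tops 70 mm above the worktop) carrying a round steel bar 12 mm thick, its axis 55 mm above the worktop. Origin at the middle of its underside; y axis along the bar, which runs 15 mm behind the origin (along the guide's +x).

How it is judged (in metres and radians):
On the way:
1. the stop is held in the fingers at the round mark, within 10 mm along the bar and at rest (y of stop_post in the frame of mark_round between -0.01 and 0.01 m and velocity of joint stop between -0.02 and 0.02 m/s and contact force between the fingers and stop above 0.5 N), for 0.1 s.
At the end, for the whole second after the job is handed in: The middle of the stop is in line with the round mark to within 10 mm along the bar, at rest and released (y of stop_post in the frame of mark_round between -0.01 and 0.01 m and velocity of joint stop between -0.005 and 0.005 m/s); the robot touches nothing.
It also fails if it takes over 27 s, if anything falls off the work surface, if the arm or the gripper's body presses on something with over 40 N, if the wrist force passes 120 N, or if a joint passes its speed limit or range.

## Working session

There is one attempt and no reset: what is moved stays moved. The work goes in short steps, Python scripts to look and compute and a shell command to move; the robot and the scene stay as the last step left them, time stands still between calls to the robot, and variables do not carry over. Pictures are saved under pics/ and viewed, at most 10 in all, crops included, and the job is handed in when it is done.

```bash
mkdir -p pics; cat > h.py <<'E'
import numpy as np,cv2
from plant import bot
from scipy.spatial.transform import Rotation as R
def cam(n):
    m=bot.camera_model(n); o=np.array(m["orientation"],float)
    r=o if o.shape==(3,3) else (R.from_euler('xyz',o).as_matrix() if o.size==3 else None)
    return m,r,np.array(m["position"],float)
def ray(n,px,z):
    m,r,p=cam(n); d=r@np.array([(px[0]-m["cx"])/m["fx"],(px[1]-m["cy"])/m["fy"],1])
    return p+d*(z-p[2])/d[2]
E
python3 - <<'E'
from h import *
for n in("scene","top"):
    im=bot.capture(n); cv2.imwrite(f"pics/{n}0.png",im[:,:,::-1]); print(n,bot.camera_model(n))
    for t,z in(("stop_post",95),("mark_round",19),("mark_strip",19),("guide",16)):
        for d in bot.outline_of(t,n)[:2]:
            print(t,round(d["p"],2),np.round(d["pixel"]),d["mask"].sum(),np.round(ray(n,d["pixel"],z)),np.round(cv2.minAreaRect(np.argwhere(d["mask"])[:,::-1].astype(np.float32)),1) if 0 else "")
o=bot.get_obs();print(o["time"],o["tool_pos"],o["tcp_rot"],o["grip_width"])
E
```

```text
scene {'fx': 505.8805922860538, 'fy': 505.8805922860538, 'cx': 315.80055119965317, 'cy': 206.83408781677028, 'position': array([ -61.34846332, -407.52192243,  523.21595349]), 'orientation': array([-2.09370133, -0.01528845, -0.93542074])}
stop_post 0.62 [323. 224.] 1280 [503. -14.  95.] 
mark_round 0.65 [268. 254.] 86 [468.  75.  19.] 
guide 0.72 [323. 253.] 10169 [530.   4.  16.] 
top {'fx': 421.0405414453116, 'fy': 421.0405414453116, 'cx': 324.38171838460653, 'cy': 196.234779292668, 'position': array([486.24962066,  23.74112155, 933.91978211]), 'orientation': array([-3.10460956,  0.02984588, -1.59997475])}
stop_post 0.81 [344. 191.] 311 [527.   8.  95.] 
mark_round 0.42 [312. 221.] 79 [468.  78.  19.] 
mark_strip 0.56 [313. 219.] 96 [471.  77.  19.] 
guide 0.69 [344. 199.] 7037 [515.   9.  16.] 
0.5 [136.37226464 506.9749964  226.722629  ] [3.14155248e+00 8.31097395e-06 2.87877069e+00] 91.78844971130245
```

```bash
python3 - <<'E'
import cv2
a=cv2.imread("pics/top0.png")[120:280,240:440];cv2.imwrite("pics/topc.png",cv2.resize(a,None,fx=4,fy=3.75*4/3.75*0.9375 if 0 else 3.75,interpolation=cv2.INTER_CUBIC))
E
```

```text
(no output)
```

View pics/topc.png

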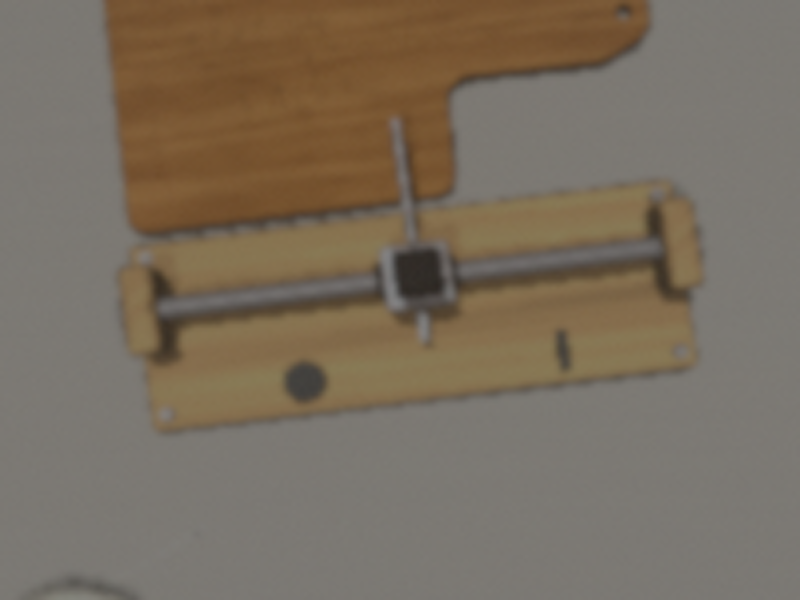

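View pics/scene0.png

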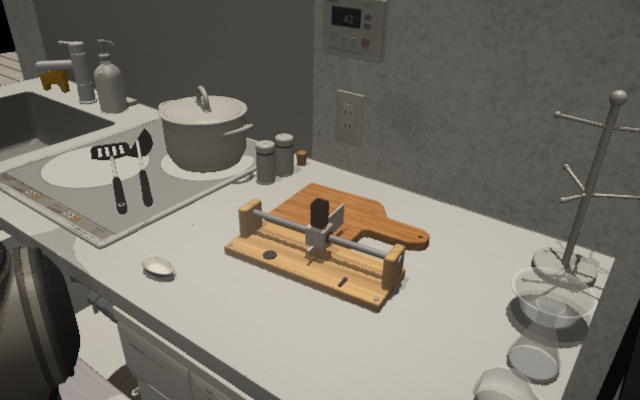

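The top crop shows the round mark at about (316.3, 221.6) in full-picture pixels, on the left. The strip is at (380.8, 213.3), the post top at (344.5, 192.8), and the bar runs from (280, 202.1) to (405, 185.9).

```bash
python3 - <<'E'
from h import *
f=lambda c,r,z:ray("top",(c-.4,r-.4),z)
m=f(316.3,221.6,19);s=f(380.8,213.3,19);p=f(344.5,192.8,118);a=f(280,202.1,55);b=f(405,185.9,55)
ms=ray("scene",(269.5,254.5),19);ps=ray("scene",(319.5,203),118)
print(m,s,p,a,b,ms,ps)
for u in(m-s,a-b): print(np.arctan2(-u[0],u[1]))
u=a-b;u/=np.linalg.norm(u);print("slide",(m-p)[:2]@u[:2],"bar offset of p",np.cross(u[:2],(p-a)[:2]),"m",np.cross(u[:2],(m-a)[:2]))
o=bot.get_obs();r=R.from_euler('xyz',o["tcp_rot"]);print(r.as_matrix())
E
```

```text
[467.21887271  70.06119461  19.        ] [481.16009126 -70.09549114  19.        ] [523.42602778   8.778239   118.        ] [510.92298905 143.19421634  55.        ] [ 536.8154568  -118.48120637   55.        ] [467.13023688  71.05791779  19.        ] [521.9327305   7.4062587 118.       ]
0.09914269280776385
0.09862774747258078
slide 66.51973623236024 bar offset of p 0.7933857450909514 m 50.69298115096916
[[-9.65660659e-01  2.59806642e-01  1.84622427e-05]
 [ 2.59806642e-01  9.65660658e-01  3.66321945e-05]
 [-8.31097395e-06  4.01708824e-05 -9.99999999e-01]]<stdin>:7: DeprecationWarning: Arrays of 2-dimensional vectors are deprecated. Use arrays of 3-dimensional vectors instead. (deprecated in NumPy 2.0)
```

```bash
python3 -m jog '[[0,0,0,0,0,-0.121],[0,0,0,0,0,-0.121],[0,0,0,0,0,-0.12],[-24,-38,0,0,0,0],[-24,-38,0,0,0,0],[-24,-38,0,0,0,0],[-24,-38,0,0,0,0],[-24,-38,0,0,0,0],[-24,-38,0,0,0,0],[-24,-38,0,0,0,0],[-24,-38,0,0,0,0],[0,0,0,0,0,0]]' 100
cat > g.py <<'E'
from h import *
import sys
o=bot.get_obs();r=R.from_euler('xyz',o["tcp_rot"]);t=np.array([float(v) for v in sys.argv[1:4]])
print(o["time"],o["tool_pos"],"tool delta",r.inv().apply(t-o["tool_pos"]),"y-axis ang err",np.arctan2(-r.as_matrix()[0,1],r.as_matrix()[1,1])-.0988)
E
python3 g.py 523 8.3 180
```

```text
time: 1.7
tool_pos: [360.5, 220.0, 226.9]
tcp_rot: [-3.141, 0.002, -3.049]
contact_force: [0.4, 0.1, 0.0]
grip_width: 92.1
finger_force: 0.0
1.7 [360.48782665 219.98616355 226.90711869] tool delta [-142.08217332 -225.80818596   47.37969277] y-axis ang err -0.0058351815484020825
```

```bash
python3 -m jog '[[-24,-38,8,0,0,0],[-24,-38,8,0,0,0],[-24,-38,8,0,0,0],[-24,-38,8,0,0,0],[-24,-38,8,0,0,0],[-22,-36,7,0,0,-0.006],[0,0,0,0,0,0],[0,0,0,0,0,0]]' 100
python3 g.py 523 8.3 81
python3 - <<'E'
from h import *
cv2.imwrite("pics/s1.png",cv2.resize(bot.capture("scene")[120:320,200:440,::-1],None,fx=3,fy=3))
E
```

```text
time: 2.5
tool_pos: [521.0, 12.8, 179.2]
tcp_rot: [3.141, -0.001, -3.038]
contact_force: [-0.3, -0.0, -0.3]
grip_width: 91.9
finger_force: 0.0
2.5 [521.01933611  12.84930796 179.15261623] tool delta [-1.6277931  -4.81203832 98.14657346] y-axis ang err 0.004989519513792812
```

View pics/s1.png

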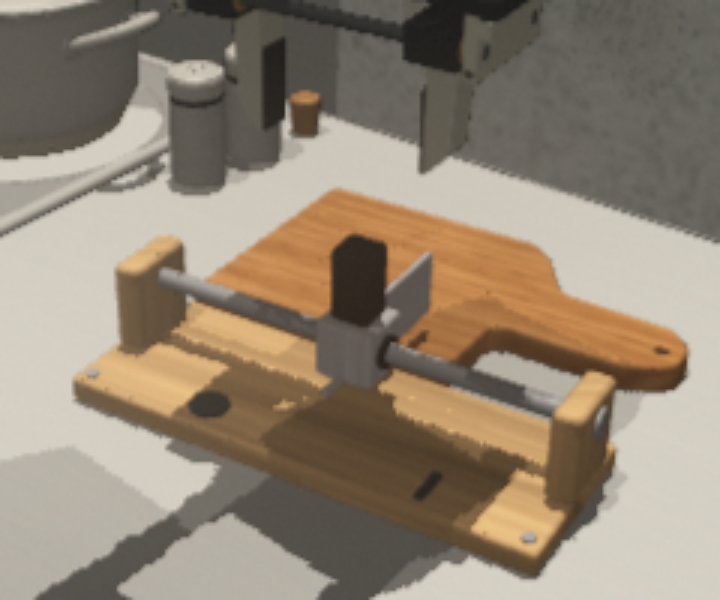

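The fingers straddle the post along the bar, with the post at crop (358, 280) and the round mark at (210, 404). Now I descend.

```bash
python3 -m jog '[[-1.5,-5,16,0,0,0.004],[0,0,24,0,0,0],[0,0,24,0,0,0],[0,0,20,0,0,0],[0,0,12,0,0,0],[0,0,0,0,0,0],[0,0,0,0,0,0]]' 100
python3 -m jog '[[0,0,0,0,0,0],[0,0,0,0,0,0],[0,0,0,0,0,0],[0,0,0,0,0,0],[0,0,0,0,0,0],[0,0,0,0,0,0],[0,0,0,0,0,0],[0,0,0,0,0,0],[0,0,0,0,0,0],[0,0,0,0,0,0]]' 15
python3 g.py 523 8.3 81
```

```text
time: 3.25
tool_pos: [523.5, 8.5, 84.5]
tcp_rot: [-3.141, 0.001, -3.039]
contact_force: [-0.3, 0.6, 0.1]
grip_width: 91.6
finger_force: 0.0
time: 4.25
tool_pos: [523.2, 7.9, 83.7]
tcp_rot: [3.141, -0.0, -3.04]
contact_force: [0.1, -0.4, 0.3]
grip_width: 23.6
finger_force: 30.0
4.25 [523.23091901   7.91505738  83.67948609] tool delta [0.19078684 0.40595197 2.67954352] y-axis ang err 0.002454316999491793
```

```bash
python3 -m jog '[[0,4,0,0,0,0],[0,8,0,0,0,0],[0,8,0,0,0,0],[0,8,0,0,0,0],[0,8,0,0,0,0],[0,8,0,0,0,0],[0,8,0,0,0,0],[0,8,0,0,0,0],[0,5,0,0,0,0],[0,2,0,0,0,0],[0,0,0,0,0,0],[0,0,0,0,0,0]]' 15
python3 - <<'E'
from h import *
for n in("scene","top"):
    im=bot.capture(n); cv2.imwrite(f"pics/{n}2.png",cv2.resize(im[120:280,200:440,::-1],None,fx=3.3,fy=3.3,interpolation=cv2.INTER_CUBIC))
E
python3 g.py 516.4 74.5 84
```

```text
time: 5.45
tool_pos: [516.4, 75.0, 83.7]
tcp_rot: [3.141, -0.0, -3.041]
contact_force: [0.7, 1.5, -0.7]
grip_width: 23.5
finger_force: 30.0
5.55 [516.37138523  74.73571104  83.68348709] tool delta [-0.0046539  -0.23720217 -0.31665816] y-axis ang err 0.002217869786912796
```

View pics/scene2.png

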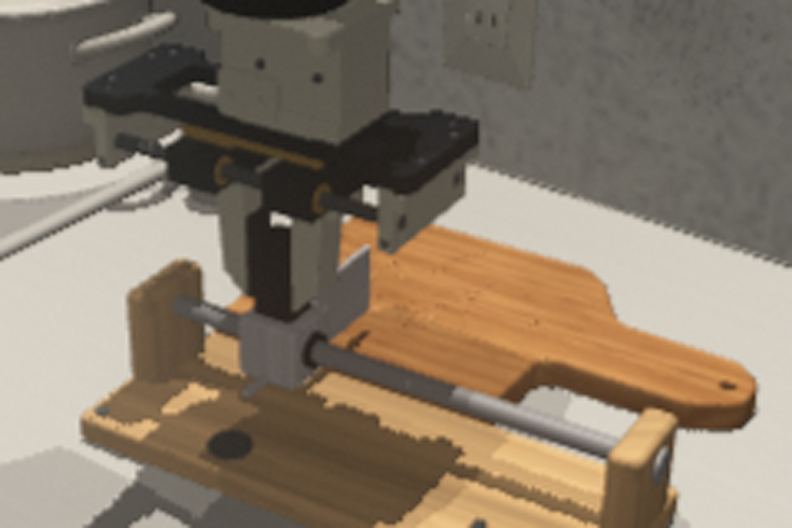

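The stop is held beside the round mark: pointer at crop (255, 390), disc at (230, 445), in line square to the bar. The robot pose agrees to within 1 mm, so I release and rise.

```bash
python3 -m jog '[[0,0,0,0,0,0],[0,0,0,0,0,0],[0,0,0,0,0,0]]' 15
python3 -m jog '[[0,0,0,0,0,0],[0,0,0,0,0,0],[0,0,0,0,0,0],[0,0,0,0,0,0],[0,0,0,0,0,0],[0,0,0,0,0,0],[0,0,0,0,0,0],[0,0,0,0,0,0]]' 100
python3 -m jog '[[0,0,-10,0,0,0],[0,0,-25,0,0,0],[0,0,-30,0,0,0],[0,0,-30,0,0,0],[0,0,-30,0,0,0],[0,-40,0,0,0,0],[0,-40,0,0,0,0],[0,-40,0,0,0,0],[0,-40,0,0,0,0],[0,-40,0,0,0,0],[0,0,0,0,0,0],[0,0,0,0,0,0]]' 100
python3 -m jog '[[40,0,0,0,0,0],[40,0,0,0,0,0],[40,0,0,0,0,0],[0,0,0,0,0,0],[0,0,0,0,0,0],[0,0,0,0,0,0]]' 100
python3 - <<'E'
from h import *
im=bot.capture("top"); cv2.imwrite("pics/top3.png",cv2.resize(im[120:280,240:440,::-1],None,fx=4,fy=3.75,interpolation=cv2.INTER_CUBIC))
E
```

```text
time: 5.85
tool_pos: [516.4, 74.5, 83.7]
tcp_rot: [3.141, -0.0, -3.041]
contact_force: [-0.2, 2.1, -0.8]
grip_width: 23.8
finger_force: 30.0
time: 6.65
tool_pos: [516.5, 74.6, 83.7]
tcp_rot: [3.142, -0.0, -3.04]
contact_force: [0.7, 0.1, -0.0]
grip_width: 83.3
finger_force: 0.0
time: 7.85
tool_pos: [536.5, -125.1, 209.1]
tcp_rot: [3.141, 0.0, -3.042]
contact_force: [0.1, -0.1, 0.8]
grip_width: 92.2
finger_force: 0.0
time: 8.45
tool_pos: [418.3, -136.1, 209.3]
tcp_rot: [-3.141, 0.002, -3.039]
contact_force: [0.0, -0.8, -0.1]
grip_width: 92.0
finger_force: 0.0
```

View pics/top3.png

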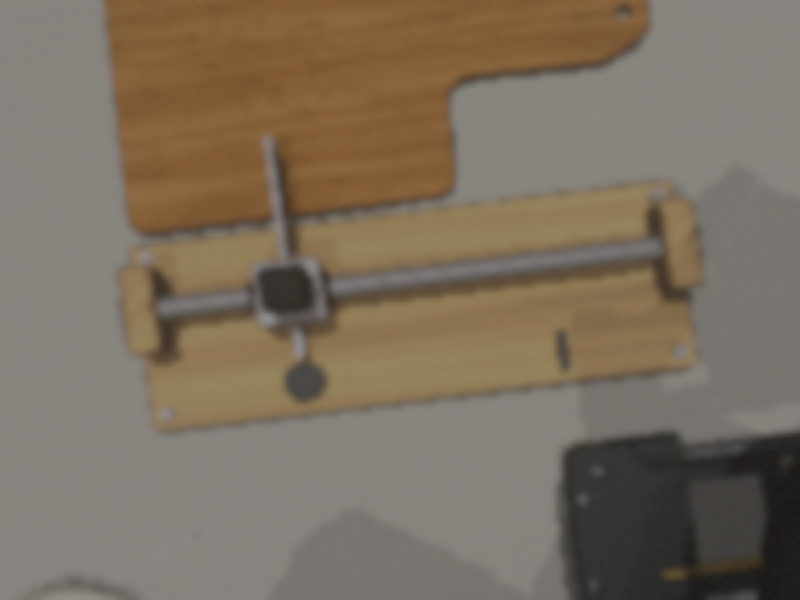

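The pointer, from crop (298, 330) to (304, 358), points at the middle of the disc at (305, 381). The gripper is clear, so I hand the job in.

```bash
python3 -c "
from plant import bot
print(bot.close_job())"
```

```text
the job is handed in; nothing more can be done
None
```

I slid the stop to the round mark (about 1 mm off by my measurement), held it at rest there, released it and moved the gripper clear, then handed the job in at about 8.5 s; no verdict came back.

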